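# Weigh a batch of toppled support pillars on the beam scale

## Robot

A 7-joint arm with a two-finger parallel gripper is mounted at the origin on the work surface. World frame = base frame: x ahead of the robot, y to its left, z up, the work surface at z = 0. Lengths are in m, angles in rad, forces in N, time in s.
With the tool pointing down it reaches from about 0.4 to 0.85 m from the base axis. Payload 10.4 kg.
Tool frame: the origin (TCP) lies between the finger pads; the fingertips stand 19 mm ahead of it and the grasp point (between the pads) is the TCP; z points along the fingers, y is the line along which they close (so a half turn about z gives the same grasp; the last joint's range is limited). The gripper opens to 87 mm and grips with 3 to 60 N. Pads are 19 mm wide; open, the fingers measure 117 mm over their backs; the gripper's body (75 mm by 190 mm) begins 51 mm behind the grasp point.
Start: joints at [-1.242, 0.332, -0.065, 1.46, 0.022, 1.35, -0.088], TCP at [0.215, 0.587, 0.242] pointing down, gripper open.
Joint ranges: [-2.6, 2.6], [-0.5, 2.12], [-1.47, 1.34], [0.16, 2.42], [-1.27, 4.41], [0.06, 2.06], [-2.6, 2.6]. Speed limits (rad/s): [2.22, 2.22, 2.79, 2.79, 3.14, 3.14, 3.14].

## Interface

Orientations are given as a unit quaternion [w, x, y, z].
In Python, from workcell import env gives the robot as it stands.
- The arm moves only by the tool jog_arm, never from a script. Its argument "commands" is a list of rows, each a list of 4 numbers: the shift along the tool's x, y, z scaled (see below), then the turn about the tool's z scaled (see below). In form: [[x, y, z, roll], ...]. A call has 1 to 20 rows; each row is the pose to reach, as a shift and turn from the pose commanded when the call began, along the tool's axes at that moment; what a row does not reach only later rows make up. The controller multiplies each number of a shift by 0.3 m and each number of a turn by 90 degrees. A row lasts 1/12 s, in which the tool goes at most 41.7 mm and 7.16 degrees, less where a joint would pass 70% of its speed; a pose out of reach is approached as far as the arm can. A call with a number of a shift or a turn outside -1 to 1 is refused whole. A call with a gripper value outside its range is refused whole. "gripper" is the opening, from -1 (shut) to 1 (fully open), set as the call begins (left out, the last holds). The fingers move at their own pace and stop on an object; "force" is the grip in N (left out, the last holds). Time passes only in rows, so rows that repeat a pose let the fingers close. It gives the time, the measured TCP pose, the force, the opening and the grip force at its end, in the units of the state.
- env.state(): the state, without advancing time (a new reading comes with each control period).
- env.snapshot(name): name is "scene" or "top" or "wrist"; returns (picture, depth): 400x640x3 uint8, red, green, blue; 400x640 float32, m along the optical axis (not along the pixel's ray), 0 where there is no reading.
- env.calibration(name): a dict with "fx", "fy", "cx", "cy" (pixels), "cam_to_world" (4x4, takes a point from camera to world coordinates); the wrist camera has in their place "T_tool_cam" (4x4, takes a point from camera to tool coordinates, whose origin is the TCP and whose axes are the flange's). Camera axes: x right, y down, z forward; pixel columns grow to the right and rows downward; lengths in m; the calibration is good to about 2 mm. The wrist camera is an equidistant fisheye: a pixel r from the principal point sees the ray r / f radians off the axis. A picture is of the moment at which its call begins: read the wrist's pose just before it. calibration takes no time and is no camera call.
- env.hand_in(): hands the job in; it is judged then, once.
The state is a dict: "time": time; "joint_positions": joint angles; "qvel": joint speeds; "joint_efforts": joint torques, N m; "eef_pos": TCP position; "tcp_rot": TCP orientation; "ft_force": force on the tool from outside, world axes, zero at the start; "ft_torque": the same for the moment, N m; "width": finger opening in m; "grasp_force": force on a finger pad.
Only numpy, scipy, OpenCV 4.12 (cv2) and the standard library are available. Lean on these libraries where they do the work, as an engineer would, in place of code of your own. Each camera call takes 0.05 s, during which the arm holds its last target. There are 200 camera calls.

## Task

Stand all the toppled support pillars upright on the platform of the arrested beam scale. Then throw the red-balled lever fully over to free the beam, let the loaded platform sink and rest for two seconds, and throw the lever fully back to arrest it; do not touch the pillars while the beam is free. Finally stand every pillar upright, foot down, on the green mat, leaving the beam arrested and everything else on the bench where it is.

Things in the scene. Friction and masses are not known exactly. Their poses are not given: they have to be found in the camera images.
- pillar1: support pillar, 112 mm tall, up to 3 alike (None if absent): dark SQUARE foot 56x56x18 mm, round aluminium shank 42 mm dia. (18 to 98 mm up), red nose 24 mm dia. (98 to 112 mm). Origin: centre of the foot's underside; z axis runs from foot to nose. 0.27-0.43 kg, centre of mass 29 mm from the foot. At first it lies on the mat on foot and shank, origin 30 mm above the mat, nose 5 degrees down
- pillar2: support pillar, 112 mm tall, up to 3 alike (None if absent): dark SQUARE foot 56x56x18 mm, round aluminium shank 42 mm dia. (18 to 98 mm up), red nose 24 mm dia. (98 to 112 mm). Origin: centre of the foot's underside; z axis runs from foot to nose. 0.27-0.43 kg, centre of mass 29 mm from the foot. At first it lies on the mat on foot and shank, origin 30 mm above the mat, nose 5 degrees down
- pillar3: support pillar, 112 mm tall, up to 3 alike (None if absent): dark SQUARE foot 56x56x18 mm, round aluminium shank 42 mm dia. (18 to 98 mm up), red nose 24 mm dia. (98 to 112 mm). Origin: centre of the foot's underside; z axis runs from foot to nose. 0.27-0.43 kg, centre of mass 29 mm from the foot. At first it lies on the mat on foot and shank, origin 30 mm above the mat, nose 5 degrees down
- mat: green mat fixed on the bench, 280 (x) x 400 (y) x 4 mm thick; origin at the centre of its underside, so its top is 4 mm above the origin
- scale: the fixed blue base of the beam scale; origin under its centre on the bench, x axis pointing from the platform towards the counterweight (away from the robot, within about 15 degrees), z up. The beam's pivot is 90 mm along its x, 62 mm up
- platform (a point): centre of the white, orange-edged weighing platform's top face, on the near end of the beam: 130 mm (x) x 270 mm (y), flat, without a raised rim; top 75 mm above the bench when the beam is level. x and y axes as those of the scale base (tilting with the beam). Pivot posts behind it (+x) reach 87 mm above the bench
- beam (a joint): tilt of the beam (rad): 0 level, positive = loaded platform sunk, limits -0.05 to 0.05. Empty and free it goes to -0.05 (counterweight down); two or more pillars sink it to +0.05. Held within 0.02 of level while the lever is at its arrested end
- arrest (a joint): arrest lever (rad): 0 = beam arrested, lever leaning towards the robot; 1.0 = beam free, lever leaning away from the robot. Stays where it is left (friction about 5 N at the ball); hard stops at 0 and 1.0. Starts between 0 and 0.1
- lever_tip (a point): centre of the red ball (28 mm diameter) on the tip of the arrest lever, to the right (-y) of the platform; 145 mm above the bench at either end of its swing, 156 mm in mid-swing. Lever rod is 10 mm thick
- lever_hinge (a point): hinge of the arrest lever, 90 mm from the ball's centre; hinge axis along the scale's y axis; it lies 66 mm above the bench on the top of a 50 mm wide grey block; with rising joint value the ball moves towards the scale's +x
- tape: bystander: yellow tape roll lying flat, 100 mm diameter, 45 mm high; leave alone
- oil: bystander: blue oil bottle, 64 mm diameter, 170 mm high, standing; leave alone
- wrench: bystander: wrench 180 mm long lying flat; leave alone
- disc: bystander: polished steel disc 90 mm diameter, 12 mm thick; leave alone
- brush: bystander: brush 180 mm long lying flat; leave alone
- cup: bystander: orange cup 80 mm diameter, 90 mm high; leave alone
There are look-alikes about, which are no part of the job. Leave any pink or yellow look-alike of the pillar2 alone.

How it is judged:
By the outcome, as a careful person would: the job done as asked, in the order asked, and still so for the second after the job is handed in, with the robot touching nothing.
Of pillar1, pillar2, pillar3 only 2 to 3 are there at a start; the rules pass over those that are not, and their reading is None.
At some moment in a run one of pillar1, pillar2, pillar3 may be knocked a few centimetres aside while the robot is not near it.
Once in a run the grip may slacken for a moment while it holds something.
It also fails if it takes over 210 s, if anything falls off the work surface, if the arm or the gripper's body presses on something with over 40 N, if the wrist force passes 120 N, or if a joint passes its speed limit or range.

## Working session

There is one attempt and no reset: what is moved stays moved. The work goes in short steps, Python scripts to look and compute and a tool call to move; the robot and the scene stay as the last step left them, time stands still between calls to the robot, and variables do not carry over. Pictures are saved under pics/ and viewed, at most 14 in all, crops included, and the job is handed in when it is done.

Besides the shell and the picture viewer there is one more tool, called as name([rows], argument=value, ...), one row to a line, values as JSON. jog_arm: Moves the arm, as the interface text tells. Its arguments: {"type":"object","properties":{"commands":{"type":"array"},"gripper":{"type":"number"},"force":{"type":"number"}},"required":["commands"]}

```bash
mkdir -p pics; ls; cat > h.py <<'E'
import numpy as np, cv2
from workcell import env
from scipy.spatial.transform import Rotation as R
def snap(n,f=None):
    p,d=env.snapshot(n)
    if f: cv2.imwrite('pics/'+f,p[:,:,::-1])
    return p,d
def cloud(n,d):
    c=env.calibration(n);v,u=np.mgrid[:400,:640]
    P=np.stack([(u-c['cx'])/c['fx']*d,(v-c['cy'])/c['fy']*d,d],-1)
    T=np.array(c['cam_to_world']);return P@T[:3,:3].T+T[:3,3]
E
python3 - <<'E'
from h import *
for n in('scene','top'):
    p,d=snap(n,n+'0.png');np.save(n+'d.npy',d);c=env.calibration(n);print(n,c['fx'],c['cx'],c['cy'],np.round(c['cam_to_world'],3).tolist(),(d>0).mean())
s=env.state();print(s)
E
```

```text
pics
scene 466.8993286019559 316.7192638963535 204.97924625936815 [[0.666, 0.593, -0.453, 1.094], [0.746, -0.519, 0.418, -0.478], [0.013, -0.616, -0.788, 1.137], [0.0, 0.0, 0.0, 1.0]] 0.99603515625
top 453.12311621700576 321.09310609630813 206.36935163560378 [[0.009, -0.998, 0.067, 0.378], [-1.0, -0.009, 0.012, 0.029], [-0.011, -0.067, -0.998, 1.75], [0.0, 0.0, 0.0, 1.0]] 0.99612109375
{'time': 0.1, 'joint_positions': array([-1.24158784,  0.33282681, -0.06471487,  1.46086967,  0.02161664,
        1.34989038, -0.08849183]), 'qvel': array([ 1.31791839e-03, -1.46254558e-03, -4.21729666e-04, -3.58295180e-03,
        1.31972484e-03, -9.00572441e-05,  8.99022133e-04]), 'joint_efforts': array([ 1.83370132e-03, -6.24545217e+01,  2.49026238e-02, -3.90718997e+01,
       -6.13476592e-02,  3.65108124e-02,  1.83574900e-05]), 'eef_pos': array([0.21525948, 0.58641393, 0.24081631]), 'tcp_rot': array([-7.90749033e-05,  1.74976129e-01,  9.84572462e-01, -6.44175064e-04]), 'ft_force': array([ 0.1427184 ,  0.34421891, -0.59467644]), 'ft_torque': array([0.03740289, 0.00860829, 0.02453496]), 'grasp_force': 0.0, 'width': 0.087365401053512}
```

View pics/scene0.png

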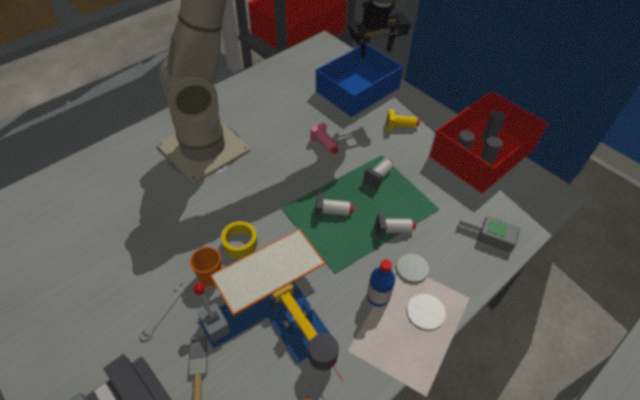

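View pics/top0.png

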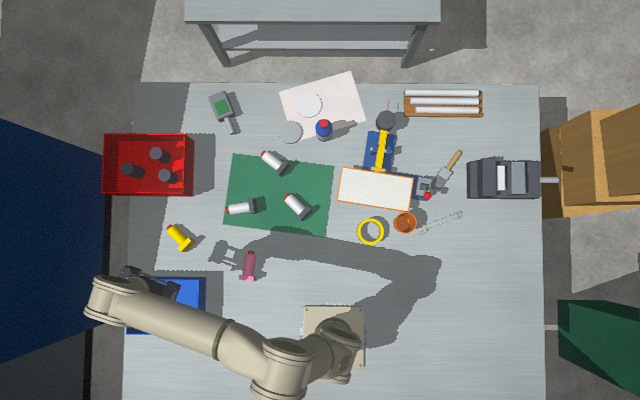

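The views show three pillars lying on the mat (top view 242,208; 296,206; 273,161), the platform at about (375,188) and the lever ball at (428,196). The pink and yellow look-alikes lie outside the mat. Next I'll measure them.

```bash
cat >> h.py <<'E'
def both():
    out=[]
    for n in('scene','top'):
        p,d=snap(n);X=cloud(n,d);h=cv2.cvtColor(p,cv2.COLOR_RGB2HSV);out.append((p,h,X,d))
    return out
def red(h): return ((h[...,0]<6)|(h[...,0]>174))&(h[...,1]>150)&(h[...,2]>90)
def mask(h,a,b): return cv2.inRange(h,np.array(a),np.array(b))>0
def blobs(m,amin=4):
    n,l,s,c=cv2.connectedComponentsWithStats(m.astype(np.uint8))
    return [(l==i) for i in range(1,n) if s[i,4]>=amin]
def pillars(v):
    "lying pillars on mat from one view: centre, axis foot->nose"
    p,h,X,d=v;r=[]
    m=(d>0)&(X[...,2]>.012)&(X[...,2]<.075)&(X[...,0]>.33)&(X[...,0]<.75)&(X[...,1]>0.0)&(X[...,1]<.33)
    m&=~mask(h,(35,60,20),(95,255,255))
    for b in blobs(m,60):
        q=X[b];rd=b&red(h)
        if rd.sum()<3: continue
        nose=X[rd].mean(0);r.append((q.mean(0),nose,b.sum(),q))
    return r
E
python3 - <<'E'
from h import *
V=both()
np.set_printoptions(precision=3,suppress=True)
for nm,v in zip(('scene','top'),V):
    p,h,X,d=v;print(nm)
    g=mask(h,(35,80,30),(95,255,200))&(abs(X[...,2])<.02)&(X[...,0]>.3)&(X[...,0]<.8)&(X[...,1]>-.1)&(X[...,1]<.45)
    print('mat',cv2.minAreaRect(X[g][:,:2].astype(np.float32)),np.median(X[g][:,2]))
    for c,n,a,q in pillars(v):
        ax=n-c;print('pil',c,'nose',n,a,np.degrees(np.arctan2(ax[1],ax[0])),q[:,2].max())
    m=(X[...,2]>.06)&(X[...,2]<.09)&(h[...,1]<60)&(h[...,2]>140)&(X[...,0]>.3)&(X[...,0]<.8)&(X[...,1]<.1)&(X[...,1]>-.4)
    b=max(blobs(m),key=lambda b:b.sum());print('plat',cv2.minAreaRect(X[b][:,:2].astype(np.float32)),np.median(X[b][:,2]))
    for b in blobs(red(h)&(X[...,2]>.09)&(X[...,2]<.25)&(X[...,0]>.2)&(X[...,0]<.9)&(X[...,1]<.1)&(X[...,1]>-.5)):
        v_,u_=np.argwhere(b).mean(0);print('red',X[b].mean(0),b.sum(),(u_,v_),X[b][:,2].max())
    m=(X[...,2]>.01)&(X[...,2]<.12)&mask(h,(8,150,120),(35,255,255))&(X[...,0]>.2)&(X[...,0]<.9)&(X[...,1]<.1)&(X[...,1]>-.5)
    for b in blobs(m,40): print('or/yel',X[b].mean(0),X[b].min(0),X[b].max(0),b.sum())
E
```

```text
scene
mat ((0.5396478176116943, 0.213115394115448), (0.39487141370773315, 0.2781679034233093), 83.4117202758789) 0.00433241063956169
pil [0.498 0.133 0.043] nose [0.537 0.179 0.033] 554 50.00248088120608 0.06712750643131282
pil [0.664 0.219 0.043] nose [0.702 0.27  0.034] 602 53.63760555388282 0.06659065682683085
plat ((0.5563110113143921, -0.15091373026371002), (0.2593052387237549, 0.12142198532819748), 81.5444107055664) 0.07587654904611751
red [0.783 0.038 0.17 ] 90 (np.float64(385.6222222222222), np.float64(264.76666666666665)) 0.17400364572475258
red [ 0.532 -0.329  0.156] 86 (np.float64(198.6860465116279), np.float64(287.66279069767444)) 0.16391261341694974
or/yel [ 0.401 -0.139  0.044] [ 0.35  -0.187  0.014] [ 0.452 -0.09   0.051] 368
or/yel [ 0.445 -0.269  0.088] [ 0.396 -0.299  0.05 ] [ 0.473 -0.224  0.095] 103
or/yel [ 0.691 -0.172  0.072] [ 0.616 -0.198  0.011] [ 0.782 -0.132  0.103] 656
top
mat ((0.5388426780700684, 0.21636690199375153), (0.3991016745567322, 0.2792355418205261), 83.29934692382812) 0.0037156473997930206
pil [0.657 0.226 0.045] nose [0.695 0.277 0.034] 347 53.182665200278365 0.06722784777899182
pil [0.491 0.139 0.047] nose [0.532 0.184 0.035] 328 47.32307281006818 0.07051381066001894
plat ((0.5563386082649231, -0.15039730072021484), (0.2610081732273102, 0.12152931094169617), 81.42354583740234) 0.07528171633268455
red [0.78  0.042 0.169] 51 (np.float64(323.45098039215685), np.float64(122.70588235294117)) 0.17792518857295114
red [ 0.527 -0.325  0.155] 39 (np.float64(426.87179487179486), np.float64(195.12820512820514)) 0.16550949697854
or/yel [ 0.872 -0.294  0.014] [ 0.85  -0.327  0.01 ] [ 0.899 -0.272  0.021] 82
or/yel [ 0.691 -0.17   0.071] [ 0.615 -0.193  0.047] [ 0.783 -0.128  0.086] 317
or/yel [ 0.441 -0.266  0.067] [ 0.394 -0.299  0.01 ] [ 0.486 -0.187  0.099] 212
or/yel [ 0.4   -0.137  0.043] [ 0.352 -0.185  0.012] [ 0.449 -0.088  0.053] 242
```

```bash
sed -i 's/X\[...,1\]<.33)$/X[...,1]<.45)/' h.py; cat >> h.py <<'E'
np.set_printoptions(precision=3,suppress=True)
def lying(V=None):
    V=V or both();A=[pillars(v) for v in V];out=[]
    for c,n,a,q in A[1]:
        Q=[x for x in A[0] if np.linalg.norm(x[0][:2]-c[:2])<.03]
        if Q: q=np.vstack([q,Q[0][3]]);n=(n+Q[0][1])/2
        (cx,cy),(w,h_),ang=cv2.minAreaRect(q[:,:2].astype(np.float32))
        t=np.radians(ang+(90 if h_>w else 0));d=np.array([np.cos(t),np.sin(t)])
        if d@(n[:2]-[cx,cy])<0: d=-d
        tail=np.array([cx,cy]);foot=tail-d*max(w,h_)/2
        out.append((tail,np.degrees(np.arctan2(d[1],d[0])),max(w,h_),min(w,h_),tail+d*.030,n,q))
    return out
def tool():
    s=env.state();M=R.from_quat(np.roll(s['tcp_rot'],-1)).as_matrix();return s['eef_pos'],M
def row(x,y,z,yaw=None,sym=True):
    "jog row from the pose now; yaw = world heading of tool x, deg"
    p,M=tool();d=M.T@(np.array([x,y,z])-p)/.3;now=np.degrees(np.arctan2(M[1,0],M[0,0]));t=0
    if yaw is not None:
        per=180 if sym else 360;t=-((yaw-now+per/2)%per-per/2)/90
    q=env.state()['joint_positions']
    print('row',d,'%.3f'%t,'yaw now %.1f'%now,'q7 %.2f'%q[6],'p',p,'steps',np.linalg.norm(d*.3)/.0417,abs(t)*90/7.16)
E
python3 - <<'E'
from h import *
for o in lying(): print(*o[:6])
row(.4,.3,.2,90)
E
```

```text
[0.664 0.233] 54.31088638305664 0.11423767358064651 0.05883297324180603 [0.681 0.257] [0.698 0.275 0.032]
[0.497 0.146] 46.9016227722168 0.11612480878829956 0.059541717171669006 [0.518 0.168] [0.534 0.181 0.034]
[0.486 0.354] 97.5910005569458 0.11423113197088242 0.055129144340753555 [0.482 0.384] [0.476 0.408 0.033]
row [-0.907 -0.685  0.138] 0.776 yaw now 159.8 q7 -0.09 p [0.215 0.587 0.241] steps 8.23697361067415 9.754422584178538
```

```bash
python3 - <<'E'
from h import *
row(.482,.384,.14,97.6)
row(.482,.384,.027,97.6)
E
```

```text
row [-1.067 -0.328  0.338] 0.692 yaw now 159.8 q7 -0.09 p [0.215 0.587 0.241] steps 8.3917165546335 8.692970070212057
row [-1.067 -0.327  0.715] 0.692 yaw now 159.8 q7 -0.09 p [0.215 0.587 0.241] steps 9.535956535718189 8.692970070212057
```

jog_arm([
  [-1,-0.327,0.3,0.692],
  [-1,-0.327,0.3,0.692],
  [-1,-0.327,0.3,0.692],
  [-1,-0.327,0.3,0.692],
  [-1,-0.327,0.3,0.692],
  [-1,-0.327,0.3,0.692],
  [-1,-0.327,0.3,0.692],
  [-1,-0.327,0.3,0.692],
  [-1,-0.327,0.3,0.692],
  [-1,-0.327,0.3,0.692],
  [-1,-0.327,0.3,0.692],
], gripper=1)

```text
time: 1.22
eef_pos: [0.4628, 0.3918, 0.1515]
tcp_rot: [-0.0, 0.658, 0.753, 0.0]
ft_force: [-1.7, 1.2, 0.7]
width: 0.0874
grasp_force: 0.0
```

```bash
python3 - <<'E'
from h import *
row(.482,.384,.027,97.6)
E
```

```text
row [-0.035  0.06   0.415] 0.002 yaw now 97.7 q7 -0.58 p [0.463 0.392 0.152] steps 3.027256519503877 0.020127690304962056
```

jog_arm([
  [-0.035,0.06,0,0],
  [-0.035,0.06,0.1,0],
  [-0.035,0.06,0.2,0],
  [-0.035,0.06,0.3,0],
  [-0.035,0.06,0.37,0],
  [-0.035,0.06,0.41,0],
  [-0.035,0.06,0.412,0],
  [-0.035,0.06,0.412,0],
  [-0.035,0.06,0.412,0],
])

```text
time: 1.97
eef_pos: [0.483, 0.3844, 0.0297]
tcp_rot: [-0.0, 0.658, 0.753, 0.001]
ft_force: [-0.0, -0.2, -0.2]
width: 0.0871
grasp_force: 0.0
```

jog_arm([
  [0,0,0,0],
  [0,0,0,0],
  [0,0,0,0],
  [0,0,0,0],
  [0,0,0,0],
  [0,0,0,0],
  [0,0,0,0],
  [0,0,0,0],
  [0,0,0,0],
  [0,0,0,0],
], gripper=-1, force=10)

```text
time: 2.8
eef_pos: [0.4823, 0.3833, 0.0279]
tcp_rot: [-0.0, 0.659, 0.752, -0.0]
ft_force: [0.4, 0.7, -0.1]
width: 0.0421
grasp_force: 10.0
```

jog_arm([
  [0,0,-0.05,0],
  [0,0,-0.1,0],
  [0,0,-0.15,0],
  [0,0,-0.2,0],
  [0,0,-0.25,0],
  [0,0,-0.3,0],
  [0,0,-0.35,0],
  [0,0,-0.4,0],
  [0,0,-0.4,0],
  [0,0,-0.4,0],
  [0,0,-0.4,0],
])

```text
time: 3.72
eef_pos: [0.4819, 0.3828, 0.1466]
tcp_rot: [-0.0, 0.659, 0.752, -0.001]
ft_force: [0.2, -0.5, -3.5]
width: 0.0415
grasp_force: 10.0
```

```bash
python3 - <<'E'
from h import *
p,_=snap('scene');c=p[60:300,220:540];cv2.imwrite('pics/a1.png',cv2.resize(c,None,fx=2,fy=2)[:,:,::-1])
print(env.state()['width'],env.state()['ft_force'])
E
```

```text
0.041720947083650595 [-0.399 -0.104 -3.745]
```

View pics/a1.png

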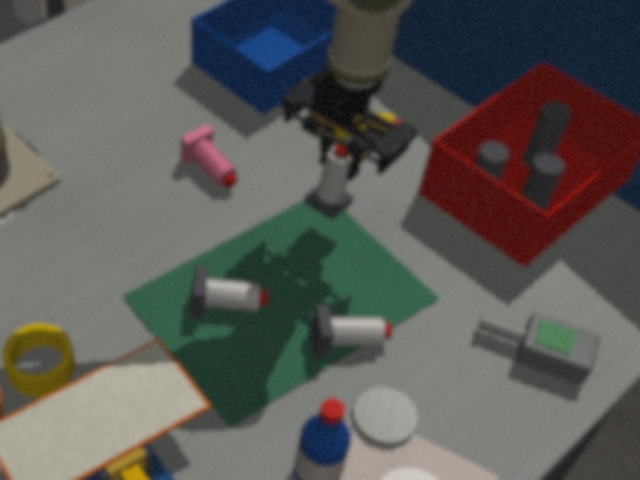

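It hangs foot-down at about (330,185) in the crop. I'll firm the grip and carry it to the platform.

jog_arm([
  [0,0,0,0],
  [0,0,-0.08,0],
  [0,0,-0.16,0],
  [0,0,-0.24,0],
  [0,0,-0.32,0],
  [0,0,-0.38,0],
  [0,0,-0.38,0],
], force=30)

```text
time: 4.35
eef_pos: [0.4835, 0.3841, 0.2655]
tcp_rot: [0.0, 0.659, 0.752, 0.003]
ft_force: [0.1, 0.1, -2.9]
width: 0.0414
grasp_force: 30.0
```

```bash
python3 - <<'E'
from h import *
row(.5445,-.2298,.26,81.5)
E
```

```text
row [-2.055 -0.068  0.011] 0.178 yaw now 97.6 q7 -0.56 p [0.484 0.384 0.265] steps 14.794292418963103 2.2428067663812863
```

jog_arm([
  [-0.04,0,0,0.04],
  [-0.12,0,0,0.08],
  [-0.22,0,0,0.12],
  [-0.33,-0.01,0,0.16],
  [-0.44,-0.02,0,0.18],
  [-0.55,-0.03,0,0.18],
  [-0.66,-0.03,0,0.18],
  [-0.77,-0.03,0,0.18],
  [-0.88,-0.03,0,0.18],
  [-0.96,-0.03,0,0.18],
  [-1,-0.03,0,0.18],
  [-1,-0.03,0,0.18],
  [-1,-0.03,0,0.18],
])

```text
time: 5.43
eef_pos: [0.5126, 0.0851, 0.261]
tcp_rot: [-0.0, 0.758, 0.652, -0.0]
ft_force: [-1.0, 1.1, -2.5]
width: 0.0415
grasp_force: 30.0
```

```bash
python3 - <<'E'
from h import *
row(.5445,-.2298,.26,81.5)
E
```

```text
row [-1.022  0.263  0.003] -0.002 yaw now 81.3 q7 -0.37 p [0.513 0.085 0.261] steps 7.589453845698122 0.022423102452123724
```

jog_arm([
  [-0.04,0.01,0,0],
  [-0.12,0.03,0,0],
  [-0.22,0.06,0,0],
  [-0.33,0.09,0,0],
  [-0.44,0.12,0,0],
  [-0.55,0.15,0,0],
  [-0.66,0.18,0,0],
  [-0.77,0.21,0,0],
  [-0.88,0.24,0,0],
  [-0.96,0.26,0,0],
  [-1,0.265,0,0],
  [-1,0.265,0,0],
  [-1,0.265,0,0],
  [-1,0.265,0,0],
])

```text
time: 6.6
eef_pos: [0.5471, -0.2219, 0.2614]
tcp_rot: [-0.001, 0.758, 0.653, 0.0]
ft_force: [1.2, -0.2, -2.5]
width: 0.0416
grasp_force: 30.0
```

```bash
python3 - <<'E'
from h import *
row(.5445,-.2298,.175,81.5)
p,d=snap('scene');X=cloud('scene',d);h=cv2.cvtColor(p,cv2.COLOR_RGB2HSV)
c=p[130:370,120:440];cv2.imwrite('pics/a2.png',cv2.resize(c,None,fx=2,fy=2)[:,:,::-1])
for b in blobs((abs(X[...,0]-.545)<.06)&(abs(X[...,1]+.23)<.06)&(X[...,2]>.1)&(X[...,2]<.25),20): print(b.sum(),X[b].mean(0),X[b].min(0))
E
```

```text
row [-0.028 -0.004  0.288] 0.000 yaw now 81.5 q7 0.31 p [ 0.547 -0.222  0.261] steps 2.0811965040090405 0.0012411503126972926
391 [ 0.556 -0.245  0.197] [ 0.513 -0.265  0.173]
```

View pics/a2.png

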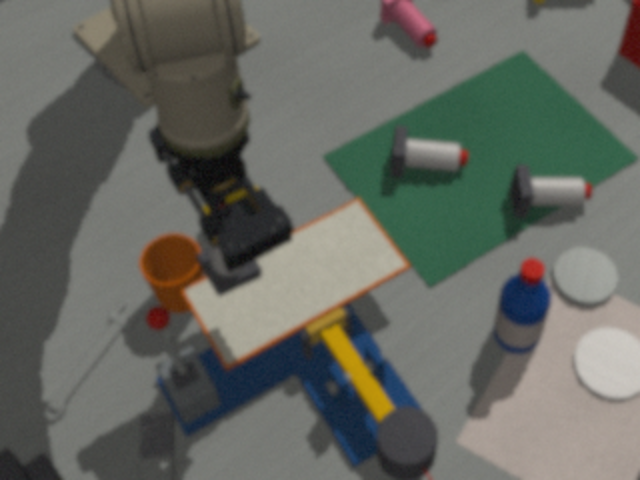

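jog_arm([
  [-0.028,0,0.05,0],
  [-0.028,0,0.12,0],
  [-0.028,0,0.2,0],
  [-0.028,0,0.26,0],
  [-0.028,0,0.29,0],
  [-0.028,0,0.3,0],
  [-0.028,0,0.31,0],
  [-0.028,0,0.315,0],
  [-0.028,0,0.315,0],
], force=15)

```text
time: 7.4
eef_pos: [0.5458, -0.2321, 0.1682]
tcp_rot: [0.0, 0.758, 0.652, 0.0]
ft_force: [-0.4, 0.2, -3.1]
width: 0.0416
grasp_force: 15.0
```

jog_arm([
  [0,0,0.005,0],
  [0,0,0.01,0],
  [0,0,0.014,0],
  [0,0,0.014,0],
  [0,0,0.014,0],
])

```text
time: 7.82
eef_pos: [0.5455, -0.2324, 0.1636]
tcp_rot: [0.0, 0.758, 0.652, 0.0]
ft_force: [0.8, -0.9, 0.0]
width: 0.0417
grasp_force: 15.0
```

jog_arm([
  [0,0,0.006,0],
  [0,0,0.006,0],
  [0,0,0.006,0],
], force=5)

```text
time: 8.07
eef_pos: [0.5455, -0.2329, 0.1621]
tcp_rot: [0.001, 0.759, 0.652, 0.0]
ft_force: [-1.2, -2.6, 5.2]
width: 0.0417
grasp_force: 5.0
```

jog_arm([
  [0,0,0,0],
  [0,0,0,0],
  [0,0,0,0],
  [0,0,0,0],
  [0,0,0,0],
  [0,0,0,0],
  [0,0,-0.1,0],
  [0,0,-0.2,0],
  [0,0,-0.3,0],
  [0,0,-0.36,0],
  [0.3,-0.1,-0.36,0],
  [0.6,-0.2,-0.36,0],
  [0.9,-0.3,-0.36,0],
  [0.9,-0.3,-0.36,0],
  [0.9,-0.3,-0.36,0],
  [0.9,-0.3,-0.36,0],
  [0.9,-0.3,-0.36,0],
], gripper=1)

```text
time: 9.48
eef_pos: [0.4959, 0.0513, 0.2697]
tcp_rot: [-0.0, 0.758, 0.653, 0.0]
ft_force: [1.3, -0.5, -0.4]
width: 0.0872
grasp_force: 0.0
```

```bash
cat >> h.py <<'E'
def standing(V,zt,lim):
    "upright pillars: nose tops near height zt; lim = x0,x1,y0,y1"
    o=[]
    for k,(p,h,X,d) in enumerate(V):
        m=red(h)&(abs(X[...,2]-zt)<.018)&(X[...,0]>lim[0])&(X[...,0]<lim[1])&(X[...,1]>lim[2])&(X[...,1]<lim[3])
        for b in blobs(m,4): o.append((k,X[b].mean(0),X[b][:,2].max(),b.sum()))
    return o
E
python3 - <<'E'
from h import *
V=both()
p=V[0][0];c=p[130:370,120:440];cv2.imwrite('pics/a3.png',cv2.resize(c,None,fx=2,fy=2)[:,:,::-1])
for o in standing(V,.185,(.45,.68,-.3,0)):print(*o)
L=lying(V)
for o in L: print(*o[:6])
t=min(L,key=lambda o:o[4][0]);row(t[4][0],t[4][1],.14,t[1]);row(t[4][0],t[4][1],.027,t[1])
E
```

```text
0 [ 0.546 -0.247  0.186] 0.19192608097242148 44
1 [ 0.543 -0.243  0.186] 0.1916719633859445 26
[0.662 0.233] 56.136810302734375 0.1168045848608017 0.05858913064002991 [0.678 0.258] [0.698 0.274 0.033]
[0.497 0.145] 48.04692077636719 0.11211428046226501 0.05802100896835327 [0.517 0.168] [0.534 0.181 0.032]
row [0.381 0.019 0.432] 0.376 yaw now 81.9 q7 -0.33 p [0.496 0.055 0.269] steps 4.146405546343296 4.727488419293126
row [0.381 0.019 0.808] 0.376 yaw now 81.9 q7 -0.33 p [0.496 0.055 0.269] steps 6.429701205662685 4.727488419293126
```

View pics/a3.png

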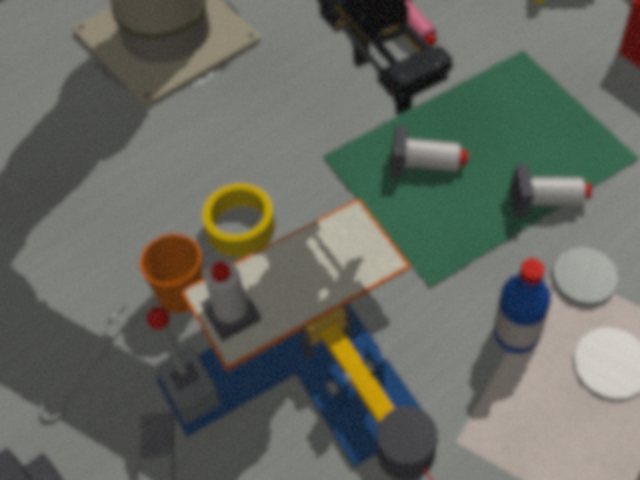

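Pillar 1 stands upright on the platform at about (232,295) in the crop. Next, the pillar at (0.517, 0.168).

jog_arm([
  [0.2,0.01,0.2,0.1],
  [0.381,0.019,0.4,0.2],
  [0.381,0.019,0.43,0.3],
  [0.381,0.019,0.43,0.376],
  [0.381,0.019,0.43,0.376],
  [0.381,0.019,0.43,0.376],
  [0.381,0.019,0.55,0.376],
  [0.381,0.019,0.65,0.376],
  [0.381,0.019,0.75,0.376],
  [0.381,0.019,0.79,0.376],
  [0.381,0.019,0.805,0.376],
  [0.381,0.019,0.805,0.376],
  [0.381,0.019,0.805,0.376],
])

```text
time: 10.67
eef_pos: [0.5209, 0.1604, 0.0297]
tcp_rot: [-0.0, 0.915, 0.403, 0.001]
ft_force: [-0.2, 0.2, 0.3]
width: 0.087
grasp_force: 0.0
```

jog_arm([
  [0,0,0,0],
  [0,0,0,0],
  [0,0,0,0],
  [0,0,0,0],
  [0,0,0,0],
  [0,0,0,0],
  [0,0,0,0],
  [0,0,0,0],
  [0,0,0,0],
  [0,0,0,0],
], gripper=-1, force=8)

```text
time: 11.5
eef_pos: [0.5196, 0.1607, 0.0279]
tcp_rot: [-0.0, 0.915, 0.403, 0.0]
ft_force: [-0.3, 0.9, 0.3]
width: 0.0431
grasp_force: 7.9
```

jog_arm([
  [0,0,-0.05,0],
  [0,0,-0.1,0],
  [0,0,-0.15,0],
  [0,0,-0.2,0],
  [0,0,-0.25,0],
  [0,0,-0.3,0],
  [0,0,-0.35,0],
  [0,0,-0.4,0],
  [0,0,-0.48,0],
  [0,0,-0.56,0],
  [0,0,-0.64,0],
  [0,0,-0.72,0],
  [0,0,-0.78,0],
  [0,0,-0.78,0],
  [0,0,-0.78,0],
])

```text
time: 12.75
eef_pos: [0.5197, 0.1603, 0.2617]
tcp_rot: [-0.0, 0.915, 0.403, 0.0]
ft_force: [-0.3, 0.7, -3.4]
width: 0.0419
grasp_force: 8.0
```

```bash
python3 - <<'E'
from h import *
p,_=snap('scene');c=p[130:330,200:520];cv2.imwrite('pics/a4.png',cv2.resize(c,None,fx=1.5,fy=1.5)[:,:,::-1])
y=.007;row(.5563+.148*y,-.1507+.989*y,.26,81.5)
E
```

```text
row [-0.661  0.778  0.003] -0.378 yaw now 47.5 q7 -1.07 p [0.519 0.16  0.261] steps 7.344960696586982 4.746222215854087
```

View pics/a4.png

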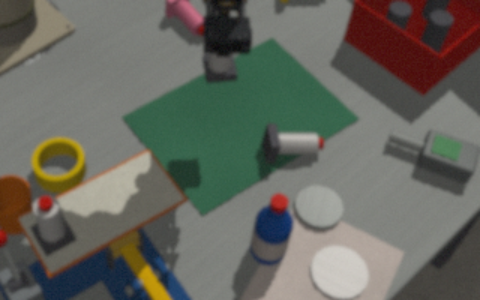

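jog_arm([
  [-0.03,0.04,0,-0.03],
  [-0.08,0.1,0,-0.08],
  [-0.15,0.18,0,-0.14],
  [-0.22,0.26,0,-0.2],
  [-0.3,0.35,0,-0.26],
  [-0.37,0.44,0,-0.32],
  [-0.45,0.53,0,-0.378],
  [-0.52,0.61,0,-0.378],
  [-0.6,0.7,0,-0.378],
  [-0.64,0.76,0,-0.378],
  [-0.661,0.778,0,-0.378],
  [-0.661,0.778,0,-0.378],
  [-0.661,0.778,0,-0.378],
  [-0.661,0.778,0,-0.378],
], force=30)

```text
time: 13.97
eef_pos: [0.5578, -0.1414, 0.261]
tcp_rot: [-0.001, 0.757, 0.654, -0.0]
ft_force: [-0.1, 1.1, -3.3]
width: 0.0413
grasp_force: 30.0
```

```bash
python3 - <<'E'
from h import *
y=.007;row(.5563+.148*y,-.1507+.989*y,.166,81.5)
p,d=snap('scene');X=cloud('scene',d)
for b in blobs((abs(X[...,0]-.557)<.06)&(abs(X[...,1]+.144)<.06)&(X[...,2]>.1)&(X[...,2]<.25),20): print(b.sum(),X[b].mean(0),X[b].min(0))
E
```

```text
row [-0.008  0.     0.317] 0.002 yaw now 81.7 q7 0.15 p [ 0.558 -0.141  0.261] steps 2.2798573669849493 0.02355624764885319
397 [ 0.568 -0.156  0.198] [ 0.528 -0.173  0.171]
```

jog_arm([
  [-0.008,0,0.05,0],
  [-0.008,0,0.12,0],
  [-0.008,0,0.2,0],
  [-0.008,0,0.26,0],
  [-0.008,0,0.29,0],
  [-0.008,0,0.3,0],
  [-0.008,0,0.31,0],
  [-0.008,0,0.315,0],
  [-0.008,0,0.315,0],
], force=15)

```text
time: 14.77
eef_pos: [0.558, -0.1457, 0.1681]
tcp_rot: [0.0, 0.757, 0.653, 0.0]
ft_force: [-0.3, -0.4, -3.1]
width: 0.0417
grasp_force: 15.0
```

jog_arm([
  [0,0,0.005,0],
  [0,0,0.01,0],
  [0,0,0.016,0],
  [0,0,0.016,0],
  [0,0,0.016,0],
], force=8)

```text
time: 15.18
eef_pos: [0.5575, -0.1458, 0.1626]
tcp_rot: [-0.0, 0.757, 0.653, 0.0]
ft_force: [-0.6, 0.1, -2.8]
width: 0.042
grasp_force: 8.0
```

jog_arm([
  [0,0,0.005,0],
  [0,0,0.01,0],
  [0,0,0.013,0],
  [0,0,0.013,0],
  [0,0,0.013,0],
], force=5)

```text
time: 15.6
eef_pos: [0.5576, -0.1454, 0.1593]
tcp_rot: [-0.0, 0.757, 0.653, 0.0]
ft_force: [-2.9, 1.8, 4.9]
width: 0.0418
grasp_force: 5.0
```

jog_arm([
  [0,0,0,0],
  [0,0,0,0],
  [0,0,0,0],
  [0,0,0,0],
  [0,0,0,0],
  [0,0,0,0],
  [0,0,-0.1,0],
  [0,0,-0.2,0],
  [0,0,-0.3,0],
  [0,0,-0.36,0],
  [0.3,0,-0.36,0],
  [0.6,0,-0.36,0],
  [0.9,0,-0.36,0],
  [0.9,0,-0.36,0],
  [0.9,0,-0.36,0],
  [0.9,0,-0.36,0],
  [0.9,0,-0.36,0],
], gripper=1)

```text
time: 17.02
eef_pos: [0.5968, 0.1281, 0.2662]
tcp_rot: [-0.001, 0.755, 0.655, 0.0]
ft_force: [0.0, 0.4, -0.1]
width: 0.0868
grasp_force: 0.0
```

```bash
python3 - <<'E'
from h import *
V=both()
for o in standing(V,.185,(.45,.68,-.3,0)):print(*o)
L=lying(V)
for o in L: print(*o[:6])
t=L[0];row(t[4][0],t[4][1],.14,t[1]);row(t[4][0],t[4][1],.027,t[1])
E
```

```text
0 [ 0.561 -0.15   0.186] 0.19149891374486017 39
0 [ 0.547 -0.246  0.186] 0.1892500736603162 42
1 [ 0.557 -0.145  0.185] 0.19437710545938236 24
1 [ 0.543 -0.242  0.186] 0.1953897719245432 25
[0.676 0.266] 11.419952392578127 0.05644147843122482 0.025308270007371902 [0.706 0.272] [0.695 0.277 0.034]
row [0.528 0.292 0.42 ] 0.784 yaw now 82.0 q7 -0.31 p [0.597 0.127 0.266] steps 5.289787193798953 9.854119109810156
row [0.528 0.293 0.796] 0.784 yaw now 82.0 q7 -0.31 p [0.597 0.127 0.266] steps 7.189105877793984 9.854119109810156
```

```bash
python3 - <<'E'
from h import *
row(.6795,.2575,.027,55)
E
```

```text
row [0.469 0.213 0.796] 0.300 yaw now 82.0 q7 -0.31 p [0.597 0.127 0.266] steps 6.821776290003918 3.7675202819579394
```

jog_arm([
  [0.23,0.1,0.2,0.1],
  [0.469,0.213,0.4,0.2],
  [0.469,0.213,0.43,0.3],
  [0.469,0.213,0.43,0.3],
  [0.469,0.213,0.43,0.3],
  [0.469,0.213,0.43,0.3],
  [0.469,0.213,0.43,0.3],
])

```text
time: 17.7
eef_pos: [0.6805, 0.2511, 0.1349]
tcp_rot: [0.0, 0.889, 0.459, -0.002]
ft_force: [-0.4, -1.0, 0.5]
width: 0.0872
grasp_force: 0.0
```

```bash
python3 - <<'E'
from h import *
row(.6795,.2575,.027,55)
V=both()
for o in lying(V): print(*o[:6])
for v in V: print([ (X[1],X[2]) for X in pillars(v)])
E
```

```text
row [ 0.017 -0.015  0.36 ] -0.004 yaw now 54.6 q7 -0.84 p [0.68  0.251 0.135] steps 2.5920681875444656 0.053172132096302144
[(array([0.698, 0.273, 0.033]), np.int64(581))]
[]
```

jog_arm([
  [0.017,-0.015,0,0],
  [0.017,-0.015,0.1,0],
  [0.017,-0.015,0.2,0],
  [0.017,-0.015,0.3,0],
  [0.017,-0.015,0.34,0],
  [0.017,-0.015,0.36,0],
  [0.017,-0.015,0.36,0],
  [0.017,-0.015,0.36,0],
])

```text
time: 18.47
eef_pos: [0.6815, 0.2579, 0.0319]
tcp_rot: [0.0, 0.889, 0.458, 0.001]
ft_force: [-0.6, -0.1, -0.4]
width: 0.0871
grasp_force: 0.0
```

jog_arm([
  [0,0,0,0],
  [0,0,0,0],
  [0,0,0,0],
  [0,0,0,0],
  [0,0,0,0],
  [0,0,0,0],
  [0,0,0,0],
  [0,0,0,0],
  [0,0,0,0],
  [0,0,0,0],
], gripper=-1, force=8)

```text
time: 19.3
eef_pos: [0.6805, 0.2578, 0.0298]
tcp_rot: [0.0, 0.889, 0.458, 0.0]
ft_force: [1.0, 0.2, -0.4]
width: 0.0414
grasp_force: 8.0
```

jog_arm([
  [0,0,-0.05,0],
  [0,0,-0.1,0],
  [0,0,-0.15,0],
  [0,0,-0.2,0],
  [0,0,-0.25,0],
  [0,0,-0.3,0],
  [0,0,-0.35,0],
  [0,0,-0.4,0],
  [0,0,-0.48,0],
  [0,0,-0.56,0],
  [0,0,-0.64,0],
  [0,0,-0.72,0],
  [0,0,-0.78,0],
  [0,0,-0.78,0],
  [0,0,-0.78,0],
])

```text
time: 20.55
eef_pos: [0.6807, 0.2577, 0.2649]
tcp_rot: [0.0, 0.889, 0.458, 0.001]
ft_force: [-0.4, -0.8, -4.4]
width: 0.0416
grasp_force: 8.0
```

```bash
python3 - <<'E'
from h import *
V=both()
for o in standing(V,.185,(.45,.68,-.3,0)):print(*o)
y=.085;row(.5563+.148*y,-.1507+.989*y,.26,81.5)
p,h,X,d=V[0];print(X[(abs(X[...,0]-.68)<.07)&(abs(X[...,1]-.25)<.07)&(X[...,2]>.03)][:,2].min())
E
```

```text
0 [ 0.561 -0.151  0.186] 0.1900773211266915 42
0 [ 0.547 -0.247  0.186] 0.19014669108934135 58
1 [ 0.557 -0.146  0.186] 0.192098105726779 26
1 [ 0.544 -0.243  0.186] 0.1912029179159962 30
row [-1.095  0.326  0.009] -0.300 yaw now 54.5 q7 -0.87 p [0.68  0.258 0.262] steps 8.220555929933013 3.7648956414359986
0.16474964799724667
```

jog_arm([
  [-0.04,0.01,0,-0.03],
  [-0.12,0.03,0,-0.08],
  [-0.2,0.06,0,-0.14],
  [-0.3,0.09,0,-0.2],
  [-0.4,0.12,0,-0.26],
  [-0.5,0.15,0,-0.3],
  [-0.6,0.18,0,-0.3],
  [-0.7,0.21,0,-0.3],
  [-0.8,0.24,0,-0.3],
  [-0.9,0.27,0,-0.3],
  [-0.97,0.31,0,-0.3],
  [-1,0.326,0,-0.3],
  [-1,0.326,0,-0.3],
  [-1,0.326,0,-0.3],
], force=30)

```text
time: 21.82
eef_pos: [0.5857, -0.0429, 0.2627]
tcp_rot: [-0.001, 0.757, 0.653, -0.0]
ft_force: [-0.2, 0.7, -4.1]
width: 0.0412
grasp_force: 30.0
```

```bash
python3 - <<'E'
from h import *
V=both()
p=V[0][0]
c=p[130:330,180:420];cv2.imwrite('pics/a5.png',cv2.resize(c,None,fx=2,fy=2)[:,:,::-1])
y=.085;row(.5563+.148*y,-.1507+.989*y,.166,81.5)
E
```

```text
row [-0.092 -0.044  0.323] 0.002 yaw now 81.7 q7 -0.03 p [ 0.586 -0.041  0.263] steps 2.436717172868002 0.023754225144532168
```

View pics/a5.png

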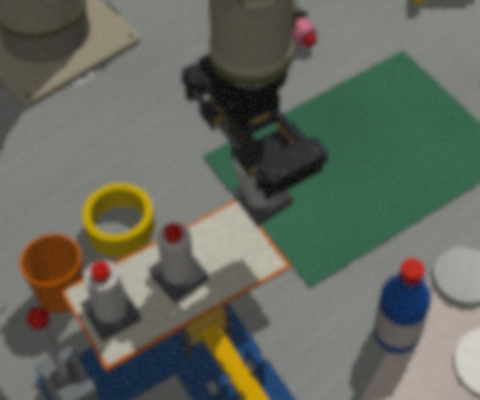

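jog_arm([
  [-0.05,-0.02,0,0],
  [-0.092,-0.044,0.02,0],
  [-0.092,-0.044,0.08,0],
  [-0.092,-0.044,0.15,0],
  [-0.092,-0.044,0.21,0],
  [-0.092,-0.044,0.26,0],
  [-0.092,-0.044,0.29,0],
  [-0.092,-0.044,0.3,0],
  [-0.092,-0.044,0.31,0],
  [-0.092,-0.044,0.315,0],
  [-0.092,-0.044,0.315,0],
], force=15)

```text
time: 22.83
eef_pos: [0.5696, -0.0677, 0.1713]
tcp_rot: [-0.0, 0.757, 0.653, 0.001]
ft_force: [-5.6, 2.5, 8.2]
width: 0.0416
grasp_force: 15.1
```

jog_arm([
  [0,0,0.005,0],
  [0,0,0.01,0],
  [0,0,0.015,0],
  [0,0,0.015,0],
  [0,0,0.015,0],
], force=8)

```text
time: 23.25
eef_pos: [0.5701, -0.0676, 0.1671]
tcp_rot: [0.0, 0.757, 0.653, 0.002]
ft_force: [-4.0, 2.7, 8.5]
width: 0.0416
grasp_force: 8.0
```

jog_arm([
  [0,0,0.003,0],
  [0,0,0.003,0],
  [0,0,0.003,0],
  [0,0,0.003,0],
], force=3)

```text
time: 23.58
eef_pos: [0.5694, -0.0683, 0.1645]
tcp_rot: [0.0, 0.757, 0.653, 0.001]
ft_force: [-2.0, 1.3, 3.6]
width: 0.0421
grasp_force: 3.0
```

```bash
python3 - <<'E'
from h import *
p,_=snap('scene')
c=p[170:310,200:360];cv2.imwrite('pics/a6.png',cv2.resize(c,None,fx=3,fy=3)[:,:,::-1])
E
```

```text
(no output)
```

View pics/a6.png

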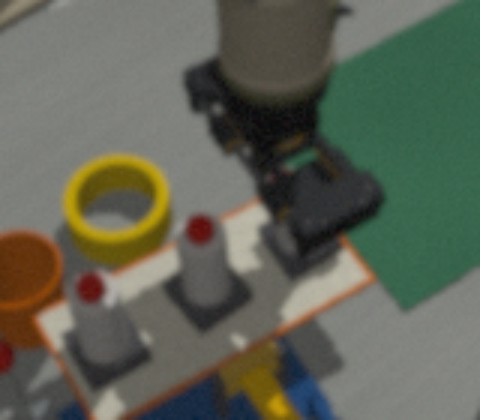

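The third pillar's foot rests on the platform at (300,245). I'll release it.

jog_arm([
  [0,0,0,0],
  [0,0,0,0],
  [0,0,0,0],
  [0,0,0,0],
  [0,0,0,0],
  [0,0,0,0],
  [0,0,0,0],
  [0,0,-0.1,0],
  [0,0,-0.2,0],
  [0,0,-0.3,0],
  [0,0,-0.36,0],
  [0.3,0,-0.36,0],
  [0.6,0,-0.36,0],
  [0.6,0,-0.36,0],
  [0.6,0,-0.36,0],
], gripper=1)

```text
time: 24.88
eef_pos: [0.5935, 0.098, 0.2722]
tcp_rot: [-0.0, 0.757, 0.653, 0.0]
ft_force: [0.6, -0.4, 1.2]
width: 0.0873
grasp_force: 0.0
```

```bash
python3 - <<'E'
from h import *
V=both()
for o in standing(V,.185,(.45,.68,-.3,0)):print(*o)
for k,(p,h,X,d) in enumerate(V):
    m=red(h)&(X[...,2]>.12)&(X[...,2]<.17)&(X[...,0]>.4)&(X[...,0]<.7)&(X[...,1]<-.28)&(X[...,1]>-.4)
    q=X[m];print('ball',k,q.mean(0),q.min(0),q.max(0))
    m=(X[...,2]>.03)&(X[...,2]<.2)&(X[...,0]>.35)&(X[...,0]<.75)&(X[...,1]<-.37)&(X[...,1]>-.5)
    print('right of lever',m.sum(),X[m].max(0) if m.any() else '')
row(.5,-.3,.3,81.5)
E
```

```text
0 [ 0.588 -0.096  0.186] 0.19049679325956193 48
0 [ 0.56  -0.15   0.185] 0.1923710459845388 49
0 [ 0.546 -0.247  0.186] 0.190362758066271 44
1 [ 0.584 -0.091  0.187] 0.19293970949158878 30
1 [ 0.556 -0.146  0.186] 0.19310721448386725 27
1 [ 0.543 -0.242  0.186] 0.19299869192611818 28
ball 0 [ 0.532 -0.329  0.155] [ 0.519 -0.341  0.145] [ 0.542 -0.317  0.164]
right of lever 0 
ball 1 [ 0.527 -0.325  0.154] [ 0.517 -0.337  0.128] [ 0.541 -0.316  0.165]
right of lever 3 [ 0.689 -0.406  0.034]
row [-1.381 -0.124 -0.1  ] 0.008 yaw now 82.2 q7 -0.28 p [0.593 0.105 0.271] steps 9.998852235505113 0.09598045356803277
```

All three stand, with noses at (0.545,-0.245), (0.558,-0.148) and (0.586,-0.093). Next is the lever.

jog_arm([
  [-0.1,-0.05,-0.05,0],
  [-0.23,-0.1,-0.1,0],
  [-0.36,-0.15,-0.1,0],
  [-0.49,-0.18,-0.1,0],
  [-0.62,-0.2,-0.1,0],
  [-0.75,-0.2,-0.1,0],
  [-0.88,-0.2,-0.1,0],
  [-1,-0.2,-0.1,0],
  [-1,-0.2,-0.1,0],
  [-1,-0.2,-0.1,0],
  [-1,-0.2,-0.1,0],
], gripper=-1, force=20)

```text
time: 25.9
eef_pos: [0.49, -0.1915, 0.3017]
tcp_rot: [-0.0, 0.757, 0.653, 0.0]
ft_force: [0.2, 0.8, -0.7]
width: 0.0214
grasp_force: 0.0
```

```bash
python3 - <<'E'
from h import *
row(.4756,-.3199,.27,81.5)
row(.4756,-.3199,.155,81.5)
E
```

```text
row [-0.431  0.016  0.105] 0.000 yaw now 81.5 q7 0.19 p [ 0.49  -0.191  0.302] steps 3.19148365969412 0.005651699098326528
row [-0.431  0.016  0.489] 0.000 yaw now 81.5 q7 0.19 p [ 0.49  -0.191  0.302] steps 4.688811437724869 0.005651699098326528
```

jog_arm([
  [-0.12,0.005,0,0],
  [-0.24,0.01,0,0],
  [-0.36,0.015,0,0],
  [-0.431,0.016,0.05,0],
  [-0.431,0.016,0.15,0],
  [-0.431,0.016,0.27,0],
  [-0.431,0.016,0.38,0],
  [-0.431,0.016,0.46,0],
  [-0.431,0.016,0.489,0],
  [-0.431,0.016,0.489,0],
  [-0.431,0.016,0.489,0],
])

```text
time: 26.82
eef_pos: [0.4765, -0.3199, 0.156]
tcp_rot: [0.0, 0.757, 0.654, 0.0]
ft_force: [0.1, -0.7, 0.8]
width: 0.0004
grasp_force: 0.0
```

```bash
python3 - <<'E'
from h import *
V=both();e=[.989,-.148]
row(.530-.03*.989,-.328+.03*.148,.155,81.5)
row(.530+.057*.989,-.328-.057*.148,.155,81.5)
print(env.state()['width'])
p=V[0][0];c=p[190:350,120:320];cv2.imwrite('pics/a7.png',cv2.resize(c,None,fx=3,fy=3)[:,:,::-1])
E
```

```text
row [0.002 0.079 0.007] 0.001 yaw now 81.6 q7 0.59 p [ 0.477 -0.321  0.157] steps 0.5700436878301522 0.011298431391541602
row [0.001 0.369 0.007] 0.001 yaw now 81.6 q7 0.59 p [ 0.477 -0.321  0.157] steps 2.654805658585314 0.011298431391541602
5.608305860644496e-05
```

View pics/a7.png

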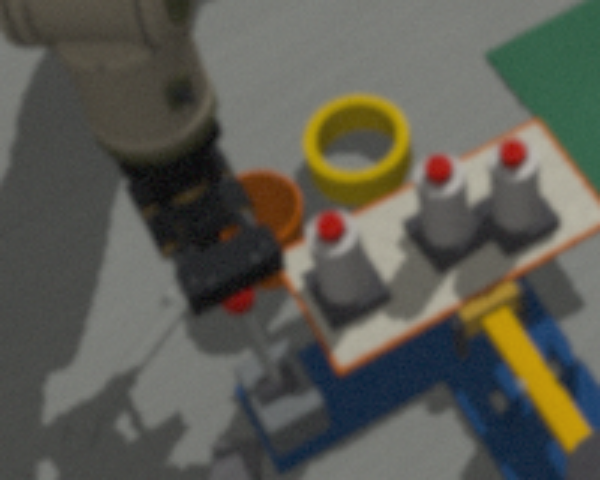

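The three pillars are upright and the finger stands just behind the red ball at (240,300). Pushing now.

jog_arm([
  [0,0.04,0,0],
  [0,0.07,0,0],
  [0,0.09,0,0],
  [0,0.11,0,0],
  [0,0.13,0,0],
  [0,0.15,0,0],
  [0,0.17,0,0],
  [0,0.19,0,0],
  [0,0.21,0,0],
  [0,0.23,0,0],
  [0,0.25,0,0],
  [0,0.27,0,0],
  [0,0.29,0,0],
  [0,0.31,0,0],
  [0,0.32,0,0],
  [0,0.33,0,0],
  [0,0.33,0,0],
])

```text
time: 28.33
eef_pos: [0.5736, -0.3353, 0.1547]
tcp_rot: [-0.0, 0.757, 0.653, -0.0]
ft_force: [-3.1, -2.2, -0.2]
width: 0.0002
grasp_force: 1.2
```

jog_arm([
  [0,0.01,0,0],
  [0,0.02,0,0],
  [0,0.03,0,0],
  [0,0.03,0,0],
])

```text
time: 28.67
eef_pos: [0.5816, -0.3359, 0.1537]
tcp_rot: [-0.001, 0.757, 0.653, -0.001]
ft_force: [-4.8, -0.9, -3.1]
width: 0.0005
grasp_force: 2.3
```

jog_arm([
  [0,0.01,0,0],
  [0,0.02,0,0],
  [0,0.03,0,0],
  [0,0.03,0,0],
])

```text
time: 29.0
eef_pos: [0.5889, -0.3368, 0.1532]
tcp_rot: [-0.003, 0.758, 0.653, -0.002]
ft_force: [-11.1, 3.2, -2.8]
width: 0.0005
grasp_force: 5.9
```

```bash
cat >> h.py <<'E'
def report(V):
    for o in standing(V,.185,(.45,.68,-.3,0)):print(*o)
    for k,(p,h,X,d) in enumerate(V):
        m=red(h)&(X[...,2]>.12)&(X[...,2]<.18)&(X[...,0]>.4)&(X[...,0]<.7)&(X[...,1]<-.28)&(X[...,1]>-.4)
        q=X[m]
        if len(q): print('ball',k,q.mean(0),q.min(0),q.max(0))
        m=(X[...,2]>.05)&(X[...,2]<.1)&(h[...,1]<60)&(h[...,2]>110)&(X[...,0]>.45)&(X[...,0]<.66)&(X[...,1]<0)&(X[...,1]>-.29)
        q=X[m];A=np.c_[(q-[.5563,-.1507,0])[:,:2]@np.array([.989,-.148]),np.ones(len(q))]
        for i in range(3):
            f=np.linalg.lstsq(A,q[:,2],rcond=None)[0];g=abs(A@f-q[:,2])<.005;A,q=A[g],q[g]
        print('plat tilt (+ = sunk)',f[0],'z',f[1])
E
python3 - <<'E'
from h import *
report(both())
E
```

```text
0 [ 0.582 -0.094  0.18 ] 0.18392913494711305 48
0 [ 0.555 -0.149  0.179] 0.18343385947111124 49
0 [ 0.541 -0.246  0.179] 0.18285019098921784 60
1 [ 0.579 -0.092  0.179] 0.18566847935936837 26
1 [ 0.552 -0.145  0.179] 0.18487733979860788 27
1 [ 0.538 -0.242  0.18 ] 0.18927957473641221 28
ball 0 [ 0.607 -0.335  0.157] [ 0.605 -0.337  0.156] [ 0.609 -0.334  0.159]
plat tilt (+ = sunk) 0.053108183759906974 z 0.06797250071785353
plat tilt (+ = sunk) 0.049136243578244594 z 0.06854771312024543
```

jog_arm([
  [0,0.01,0,0],
  [0,0.02,0,0],
  [0,0.03,0,0],
  [0,0.03,0,0],
])

```text
time: 29.43
eef_pos: [0.5901, -0.3373, 0.1527]
tcp_rot: [-0.011, 0.759, 0.651, -0.005]
ft_force: [-49.6, 18.4, 21.3]
width: 0.0005
grasp_force: 26.2
```

jog_arm([
  [0,-0.06,0,0],
  [0,-0.13,0,0],
  [0,-0.2,0,0],
  [0,-0.2,-0.13,0],
  [0,-0.2,-0.26,0],
  [0,-0.2,-0.38,0],
  [0,-0.1,-0.4,0],
  [0,0.03,-0.4,0],
  [0,0.16,-0.4,0],
  [0,0.26,-0.4,0],
  [0,0.26,-0.4,0],
  [0,0.26,-0.4,0],
  [0,0.26,-0.4,0],
  [0,0.26,-0.4,0],
])

```text
time: 30.6
eef_pos: [0.6768, -0.3506, 0.276]
tcp_rot: [0.0, 0.758, 0.653, 0.0]
ft_force: [-0.2, 0.5, 0.4]
width: 0.0001
grasp_force: 0.0
```

```bash
python3 - <<'E'
from h import *
report(both());row(.675,-.35,.155,81.5)
E
```

```text
0 [ 0.582 -0.095  0.18 ] 0.1852021457682621 49
0 [ 0.555 -0.149  0.179] 0.18325789989241437 49
0 [ 0.542 -0.244  0.179] 0.18500082591783662 45
1 [ 0.579 -0.092  0.179] 0.18515461653258725 27
1 [ 0.552 -0.145  0.179] 0.18728814342807887 28
plat tilt (+ = sunk) 0.051153884294846165 z 0.0678496804230975
plat tilt (+ = sunk) 0.05046809094599599 z 0.0684414501487761
row [ 0.    -0.007  0.405] 0.000 yaw now 81.5 q7 0.49 p [ 0.677 -0.35   0.276] steps 2.910800758175681 0.001183445843285451
```

jog_arm([
  [0,0,0.1,0],
  [0,0,0.2,0],
  [0,0,0.3,0],
  [0,0,0.38,0],
  [0,0,0.4,0],
  [0,0,0.4,0],
  [0,0,0.4,0],
  [0,0,0.4,0],
  [0,0,0.4,0],
  [0,0,0.4,0],
  [0,0,0.4,0],
  [0,0,0.4,0],
  [0,0,0.4,0],
  [0,0,0.4,0],
  [0,0,0.4,0],
  [0,0,0.4,0],
  [0,0,0.4,0],
  [0,0,0.4,0],
  [0,0,0.4,0],
  [0,0,0.4,0],
])

```text
time: 32.37
eef_pos: [0.6775, -0.3503, 0.1551]
tcp_rot: [-0.0, 0.757, 0.653, 0.0]
ft_force: [-0.4, 0.6, 0.3]
width: 0.0002
grasp_force: 0.0
```

```bash
python3 - <<'E'
from h import *
report(both())
E
```

```text
0 [ 0.582 -0.095  0.18 ] 0.1865889751091565 48
0 [ 0.554 -0.149  0.179] 0.18403789886352684 49
1 [ 0.579 -0.091  0.179] 0.18786958868438774 27
1 [ 0.552 -0.145  0.179] 0.18837109049565726 28
plat tilt (+ = sunk) 0.054375928054101054 z 0.06794239027936633
plat tilt (+ = sunk) 0.04795042765275031 z 0.06832931780029429
```

jog_arm([
  [0,0,0,0],
  [0,0,0,0],
  [0,0,0,0],
  [0,0,0,0],
  [0,0,0,0],
  [0,0,0,0],
  [0,0,0,0],
  [0,0,0,0],
  [0,0,0,0],
  [0,0,0,0],
])

```text
time: 33.3
eef_pos: [0.6775, -0.3503, 0.1551]
tcp_rot: [-0.0, 0.757, 0.653, 0.0]
ft_force: [0.7, -0.2, 0.1]
width: 0.0001
grasp_force: 0.0
```

jog_arm([
  [0,-0.04,0,0],
  [0,-0.08,0,0],
  [0,-0.11,0,0],
  [0,-0.13,0,0],
  [0,-0.15,0,0],
  [0,-0.17,0,0],
  [0,-0.19,0,0],
  [0,-0.21,0,0],
  [0,-0.23,0,0],
  [0,-0.25,0,0],
  [0,-0.27,0,0],
  [0,-0.29,0,0],
  [0,-0.31,0,0],
  [0,-0.33,0,0],
  [0,-0.35,0,0],
  [0,-0.36,0,0],
  [0,-0.37,0,0],
  [0,-0.37,0,0],
])

```text
time: 34.8
eef_pos: [0.5689, -0.334, 0.1562]
tcp_rot: [0.001, 0.757, 0.653, 0.001]
ft_force: [3.8, -0.9, 3.4]
width: 0.0008
grasp_force: 2.2
```

jog_arm([
  [0,-0.01,0,0],
  [0,-0.02,0,0],
  [0,-0.03,0,0],
  [0,-0.03,0,0],
])

```text
time: 35.13
eef_pos: [0.5593, -0.3324, 0.1549]
tcp_rot: [0.0, 0.757, 0.653, 0.0]
ft_force: [4.0, -2.2, -0.8]
width: 0.0003
grasp_force: 2.1
```

jog_arm([
  [0,-0.01,0,0],
  [0,-0.02,0,0],
  [0,-0.025,0,0],
  [0,-0.025,0,0],
])

```text
time: 35.47
eef_pos: [0.5522, -0.331, 0.1545]
tcp_rot: [0.0, 0.757, 0.653, 0.0]
ft_force: [5.9, -0.3, -4.1]
width: 0.0004
grasp_force: 3.0
```

```bash
python3 - <<'E'
from h import *
report(both())
E
```

```text
0 [ 0.588 -0.096  0.186] 0.190558421418204 48
0 [ 0.56  -0.15   0.185] 0.1891687501281617 52
0 [ 0.546 -0.247  0.186] 0.18959473922928427 58
1 [ 0.584 -0.091  0.186] 0.19112797418883054 30
1 [ 0.557 -0.147  0.185] 0.19150986365937328 29
1 [ 0.543 -0.243  0.186] 0.1939749627680274 31
plat tilt (+ = sunk) 0.009112529069230406 z 0.07437267405782129
plat tilt (+ = sunk) 0.007702223216345506 z 0.07475867291336244
```

Arrested already; I'll push to the hard stop.

jog_arm([
  [0,-0.01,0,0],
  [0,-0.02,0,0],
  [0,-0.02,0,0],
  [0,-0.02,0,0],
])

```text
time: 35.9
eef_pos: [0.5481, -0.3299, 0.1549]
tcp_rot: [0.002, 0.757, 0.654, 0.001]
ft_force: [13.5, -3.0, -6.7]
width: 0.0005
grasp_force: 6.6
```

jog_arm([
  [0,-0.01,0,0],
  [0,-0.015,0,0],
  [0,-0.015,0,0],
  [0,-0.015,0,0],
])

```text
time: 36.23
eef_pos: [0.5475, -0.3296, 0.1551]
tcp_rot: [0.005, 0.756, 0.655, 0.003]
ft_force: [31.5, -10.0, -19.9]
width: 0.0003
grasp_force: 16.2
```

Hard stop reached. I'll retreat and look.

jog_arm([
  [0,0.05,0,0],
  [0,0.12,0,0],
  [0,0.17,0,0],
  [0,0.17,-0.12,0],
  [0,0.17,-0.25,0],
  [0,0.17,-0.38,0],
  [0,0.17,-0.5,0],
  [0,0.17,-0.5,0],
  [0,0.17,-0.5,0],
])

```text
time: 36.98
eef_pos: [0.5916, -0.3383, 0.3069]
tcp_rot: [0.001, 0.757, 0.653, 0.0]
ft_force: [-0.0, 0.1, -1.0]
width: 0.0003
grasp_force: 0.0
```

jog_arm([
  [0.1,0,0,0],
  [0.23,0,0,0],
  [0.36,0,0,0],
  [0.49,0,0,0],
  [0.62,0,0,0],
  [0.75,0,0,0],
  [0.88,0,0,0],
  [1,0,0,0],
  [1,0,0,0],
  [1,0,0,0],
  [1,0,0,0],
  [1,0,0,0],
], gripper=1)

```text
time: 37.98
eef_pos: [0.635, -0.0425, 0.3044]
tcp_rot: [-0.0, 0.758, 0.652, -0.001]
ft_force: [0.7, 0.2, -0.2]
width: 0.0726
grasp_force: 0.0
```

```bash
python3 - <<'E'
from h import *
V=both();report(V)
row(.586,-.0935,.25,81.5);row(.586,-.0935,.158,81.5)
E
```

```text
0 [ 0.587 -0.096  0.186] 0.19029301246360264 48
0 [ 0.56  -0.15   0.185] 0.19082257458182417 50
0 [ 0.546 -0.247  0.186] 0.19007951916416177 57
1 [ 0.557 -0.147  0.186] 0.19063524865529513 29
1 [ 0.544 -0.243  0.186] 0.19446254886005176 31
ball 0 [ 0.532 -0.332  0.155] [ 0.523 -0.341  0.146] [ 0.54  -0.325  0.161]
plat tilt (+ = sunk) 0.007005954432552981 z 0.0747544528388901
ball 1 [ 0.526 -0.325  0.155] [ 0.516 -0.336  0.144] [ 0.535 -0.315  0.163]
plat tilt (+ = sunk) -0.012119474353437194 z 0.07536093165695268
row [-0.192 -0.137  0.183] -0.001 yaw now 81.4 q7 0.04 p [ 0.635 -0.043  0.305] steps 2.148396908575929 0.013695377876410024
row [-0.192 -0.136  0.49 ] -0.001 yaw now 81.4 q7 0.04 p [ 0.635 -0.043  0.305] steps 3.909920625567304 0.013695377876410024
```

jog_arm([
  [-0.1,-0.07,0,0],
  [-0.192,-0.137,0,0],
  [-0.192,-0.137,0.05,0],
  [-0.192,-0.137,0.15,0],
  [-0.192,-0.137,0.25,0],
  [-0.192,-0.137,0.35,0],
  [-0.192,-0.137,0.43,0],
  [-0.192,-0.137,0.48,0],
  [-0.192,-0.137,0.485,0],
  [-0.192,-0.137,0.485,0],
  [-0.192,-0.137,0.485,0],
])

```text
time: 39.0
eef_pos: [0.5869, -0.0925, 0.1608]
tcp_rot: [0.0, 0.758, 0.653, 0.0]
ft_force: [-0.3, 0.1, 0.4]
width: 0.0871
grasp_force: 0.0
```

jog_arm([
  [0,0,0,0],
  [0,0,0,0],
  [0,0,0,0],
  [0,0,0,0],
  [0,0,0,0],
  [0,0,0,0],
  [0,0,0,0],
  [0,0,0,0],
  [0,0,0,0],
], gripper=-1, force=30)

```text
time: 39.75
eef_pos: [0.5862, -0.0917, 0.1596]
tcp_rot: [-0.0, 0.757, 0.653, -0.0]
ft_force: [-2.7, 1.1, 1.4]
width: 0.0415
grasp_force: 30.0
```

jog_arm([
  [0,0,-0.03,0],
  [0,0,-0.08,0],
  [0,0,-0.15,0],
  [0,0,-0.24,0],
  [0,0,-0.33,0],
  [0,0,-0.42,0],
  [0,0,-0.47,0],
  [0,0,-0.47,0],
  [0,0,-0.47,0],
])

```text
time: 40.5
eef_pos: [0.5865, -0.0918, 0.3007]
tcp_rot: [0.0, 0.757, 0.653, 0.0]
ft_force: [-0.9, -1.0, -4.1]
width: 0.0414
grasp_force: 30.0
```

```bash
python3 - <<'E'
from h import *
report(both());row(.53,.31,.29,81.5)
E
```

```text
0 [ 0.56  -0.15   0.185] 0.19035807179761 52
0 [ 0.547 -0.247  0.186] 0.1913367282581736 48
1 [ 0.543 -0.242  0.187] 0.19586730799118612 26
ball 0 [ 0.531 -0.329  0.154] [ 0.52  -0.34   0.144] [ 0.542 -0.316  0.162]
plat tilt (+ = sunk) 0.008240570080816056 z 0.07483698459295662
ball 1 [ 0.525 -0.325  0.155] [ 0.514 -0.337  0.141] [ 0.535 -0.315  0.164]
plat tilt (+ = sunk) 0.001420104900708058 z 0.07479132438276025
row [ 1.296 -0.381  0.031] 0.001 yaw now 81.5 q7 0.09 p [ 0.586 -0.091  0.299] steps 9.722584007650145 0.006974108791517012
```

jog_arm([
  [0.04,-0.02,0,0],
  [0.12,-0.06,0,0],
  [0.22,-0.12,0,0],
  [0.33,-0.19,0,0],
  [0.44,-0.26,0,0],
  [0.55,-0.33,0,0],
  [0.66,-0.38,0,0],
  [0.77,-0.38,0,0],
  [0.88,-0.38,0,0],
  [0.96,-0.38,0,0],
  [1,-0.38,0,0],
  [1,-0.38,0,0],
])

```text
time: 41.6
eef_pos: [0.5167, 0.225, 0.2985]
tcp_rot: [-0.0, 0.756, 0.655, -0.001]
ft_force: [0.1, -0.6, -3.9]
width: 0.0415
grasp_force: 30.0
```

jog_arm([
  [0.05,0,0,0],
  [0.13,0,0,0],
  [0.22,0,0,0],
  [0.28,0,0,0],
  [0.3,0,0,0],
  [0.3,0,0.06,0],
  [0.3,0,0.16,0],
  [0.3,0,0.26,0],
  [0.3,0,0.36,0],
  [0.3,0,0.46,0],
  [0.3,0,0.54,0],
  [0.3,0,0.6,0],
  [0.3,0,0.63,0],
  [0.3,0,0.64,0],
  [0.3,0,0.64,0],
  [0.3,0,0.64,0],
])

```text
time: 42.93
eef_pos: [0.5318, 0.3107, 0.1098]
tcp_rot: [0.0, 0.758, 0.653, 0.001]
ft_force: [0.1, -0.5, -3.0]
width: 0.0412
grasp_force: 30.0
```

```bash
python3 - <<'E'
from h import *
p,d=snap('scene');X=cloud('scene',d);h=cv2.cvtColor(p,cv2.COLOR_RGB2HSV)
row(.53,.31,.088,81.5)
m=(abs(X[...,0]-.53)<.06)&(abs(X[...,1]-.31)<.06)&(X[...,2]>.008)&~mask(h,(35,60,20),(95,255,255))
print(X[m].min(0),np.percentile(X[m][:,2],3))
c=p[80:280,240:480];cv2.imwrite('pics/a8.png',cv2.resize(c,None,fx=2,fy=2)[:,:,::-1])
E
```

```text
row [-0.004 -0.006  0.074] 0.000 yaw now 81.5 q7 -0.58 p [0.532 0.311 0.11 ] steps 0.5324154463044791 0.003499574363282799
[0.47  0.25  0.026] 0.045198067016204206
```

View pics/a8.png

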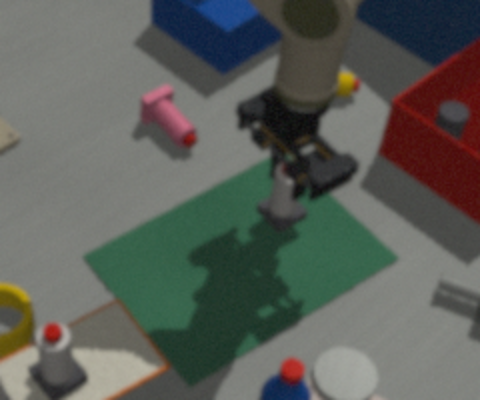

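The pillar hangs upright over the mat at (283,200). Lowering it.

jog_arm([
  [0,0,0.02,0],
  [0,0,0.04,0],
  [0,0,0.055,0],
  [0,0,0.063,0],
  [0,0,0.068,0],
  [0,0,0.072,0],
  [0,0,0.072,0],
  [0,0,0.072,0],
], force=15)

```text
time: 43.65
eef_pos: [0.5305, 0.311, 0.0885]
tcp_rot: [-0.001, 0.757, 0.653, -0.0]
ft_force: [-9.0, -2.7, 15.6]
width: 0.0414
grasp_force: 15.0
```

jog_arm([
  [0,0,-0.002,0],
  [0,0,-0.002,0],
  [0,0,-0.002,0],
], force=4)

```text
time: 43.9
eef_pos: [0.5308, 0.3112, 0.0882]
tcp_rot: [-0.0, 0.757, 0.653, 0.0]
ft_force: [-5.3, -0.5, 6.0]
width: 0.0421
grasp_force: 4.0
```

jog_arm([
  [0,0,0,0],
  [0,0,0,0],
  [0,0,0,0],
  [0,0,0,0],
  [0,0,0,0],
  [0,0,0,0],
  [0,0,-0.1,0],
  [0,0,-0.22,0],
  [0,0,-0.35,0],
  [0,0,-0.48,0],
  [0,0,-0.6,0],
  [0,0,-0.6,0],
  [0,0,-0.6,0],
], gripper=1)

```text
time: 44.98
eef_pos: [0.532, 0.3112, 0.2699]
tcp_rot: [0.0, 0.757, 0.653, 0.002]
ft_force: [0.4, 0.1, -1.0]
width: 0.087
grasp_force: 0.0
```

jog_arm([
  [-0.1,0.02,0,0],
  [-0.23,0.04,0,0],
  [-0.36,0.06,0,0],
  [-0.49,0.08,0,0],
  [-0.62,0.1,0,0],
  [-0.75,0.12,0,0],
  [-0.88,0.14,0,0],
  [-1,0.15,0,0],
  [-1,0.15,0,0],
  [-1,0.15,0,0],
  [-1,0.15,0,0],
])

```text
time: 45.9
eef_pos: [0.531, 0.0082, 0.2666]
tcp_rot: [-0.001, 0.757, 0.653, -0.001]
ft_force: [1.0, 0.2, -1.0]
width: 0.0871
grasp_force: 0.0
```

```bash
python3 - <<'E'
from h import *
V=both();report(V)
for o in standing(V,.115,(.35,.75,0,.45)): print('mat',*o)
row(.5585,-.1485,.158,81.5)
E
```

```text
0 [ 0.561 -0.151  0.186] 0.1904081398417491 43
0 [ 0.546 -0.248  0.186] 0.1897588642557867 42
1 [ 0.557 -0.146  0.187] 0.19654300733561936 24
1 [ 0.543 -0.243  0.186] 0.19171014784560425 25
ball 0 [ 0.532 -0.333  0.154] [ 0.524 -0.341  0.142] [ 0.54  -0.324  0.161]
plat tilt (+ = sunk) 0.00864751375005196 z 0.07473294490605363
ball 1 [ 0.525 -0.325  0.155] [ 0.516 -0.335  0.142] [ 0.535 -0.316  0.165]
plat tilt (+ = sunk) 0.0022275483757822905 z 0.07460373028064113
mat 0 [0.532 0.306 0.115] 0.12120946015736411 35
mat 1 [0.53  0.308 0.116] 0.12198701020750824 27
row [-0.507  0.166  0.363] 0.002 yaw now 81.7 q7 -0.17 p [0.531 0.009 0.267] steps 4.64021507545252 0.025386196511655978
```

First pillar stands on the mat. Next, pillar B.

jog_arm([
  [-0.12,0.04,0,0],
  [-0.24,0.08,0,0],
  [-0.36,0.12,0,0],
  [-0.47,0.16,0,0],
  [-0.507,0.166,0,0],
  [-0.507,0.166,0.05,0],
  [-0.507,0.166,0.15,0],
  [-0.507,0.166,0.25,0],
  [-0.507,0.166,0.32,0],
  [-0.507,0.166,0.357,0],
  [-0.507,0.166,0.36,0],
  [-0.507,0.166,0.36,0],
  [-0.507,0.166,0.36,0],
])

```text
time: 47.08
eef_pos: [0.5592, -0.1501, 0.1609]
tcp_rot: [0.001, 0.757, 0.653, 0.001]
ft_force: [0.2, 0.5, 0.0]
width: 0.0871
grasp_force: 0.0
```

jog_arm([
  [0,0,0,0],
  [0,0,0,0],
  [0,0,0,0],
  [0,0,0,0],
  [0,0,0,0],
  [0,0,0,0],
  [0,0,0,0],
  [0,0,0,0],
  [0,0,0,0],
], gripper=-1, force=30)

```text
time: 47.83
eef_pos: [0.5581, -0.1503, 0.1596]
tcp_rot: [-0.0, 0.757, 0.653, -0.0]
ft_force: [-2.0, 0.1, 1.0]
width: 0.0415
grasp_force: 29.9
```

jog_arm([
  [0,0,-0.03,0],
  [0,0,-0.08,0],
  [0,0,-0.15,0],
  [0,0,-0.24,0],
  [0,0,-0.33,0],
  [0,0,-0.42,0],
  [0,0,-0.47,0],
  [0,0,-0.47,0],
  [0,0,-0.47,0],
])

```text
time: 48.58
eef_pos: [0.5584, -0.1504, 0.3008]
tcp_rot: [0.0, 0.757, 0.653, 0.0]
ft_force: [-0.3, -0.1, -4.0]
width: 0.0413
grasp_force: 29.9
```

```bash
python3 - <<'E'
from h import *
row(.53,.20,.29,81.5)
E
```

```text
row [ 1.141 -0.265  0.036] 0.000 yaw now 81.5 q7 0.19 p [ 0.558 -0.15   0.301] steps 8.434380140071022 0.005794397400397068
```

jog_arm([
  [0.04,-0.01,0,0],
  [0.12,-0.03,0,0],
  [0.22,-0.06,0,0],
  [0.33,-0.1,0,0],
  [0.44,-0.14,0,0],
  [0.55,-0.18,0,0],
  [0.66,-0.22,0,0],
  [0.77,-0.265,0,0],
  [0.88,-0.265,0,0],
  [0.96,-0.265,0,0],
  [1,-0.265,0,0],
  [1,-0.265,0,0],
])

```text
time: 49.58
eef_pos: [0.5228, 0.1613, 0.2986]
tcp_rot: [-0.0, 0.756, 0.655, -0.001]
ft_force: [0.1, 0.3, -2.0]
width: 0.0411
grasp_force: 29.9
```

jog_arm([
  [0.05,0,0,0],
  [0.1,0,0,0],
  [0.12,0,0,0],
  [0.12,0,0.06,0],
  [0.12,0,0.16,0],
  [0.12,0,0.26,0],
  [0.12,0,0.36,0],
  [0.12,0,0.46,0],
  [0.12,0,0.54,0],
  [0.12,0,0.6,0],
  [0.12,0,0.64,0],
  [0.12,0,0.65,0],
  [0.12,0,0.65,0],
  [0.12,0,0.65,0],
])

```text
time: 50.75
eef_pos: [0.5298, 0.1938, 0.1067]
tcp_rot: [0.0, 0.757, 0.653, 0.001]
ft_force: [-0.2, 0.6, -2.9]
width: 0.0413
grasp_force: 29.9
```

```bash
python3 - <<'E'
from h import *
p,d=snap('scene')
row(.53,.20,.0882,81.5)
c=p[80:280,240:480];cv2.imwrite('pics/a9.png',cv2.resize(c,None,fx=2,fy=2)[:,:,::-1])
E
```

```text
row [ 0.02  -0.003  0.062] 0.000 yaw now 81.5 q7 -0.41 p [0.53  0.194 0.107] steps 0.47207975264038726 0.005027125566624416
```

View pics/a9.png

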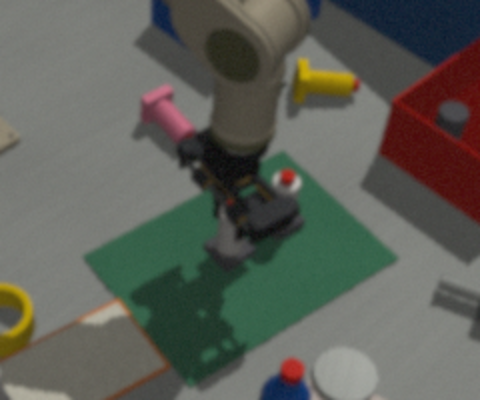

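Pillar B hangs upright at (230,240), clear of the first one. Lowering it.

jog_arm([
  [0,0,0.02,0],
  [0,0,0.04,0],
  [0,0,0.05,0],
  [0,0,0.056,0],
  [0,0,0.06,0],
  [0,0,0.06,0],
  [0,0,0.06,0],
], force=15)

```text
time: 51.38
eef_pos: [0.5286, 0.1939, 0.0885]
tcp_rot: [-0.001, 0.757, 0.653, -0.0]
ft_force: [-7.3, -0.8, 11.9]
width: 0.0417
grasp_force: 15.0
```

jog_arm([
  [0,0,-0.001,0],
  [0,0,-0.001,0],
  [0,0,-0.001,0],
], force=4)

```text
time: 51.63
eef_pos: [0.5289, 0.1939, 0.0883]
tcp_rot: [-0.0, 0.757, 0.653, -0.0]
ft_force: [-4.8, -1.5, 5.0]
width: 0.0422
grasp_force: 4.0
```

jog_arm([
  [0,0,0,0],
  [0,0,0,0],
  [0,0,0,0],
  [0,0,0,0],
  [0,0,0,0],
  [0,0,0,0],
  [0,0,-0.1,0],
  [0,0,-0.22,0],
  [0,0,-0.35,0],
  [0,0,-0.48,0],
  [0,0,-0.6,0],
  [0,0,-0.6,0],
  [0,0,-0.6,0],
], gripper=1)

```text
time: 52.72
eef_pos: [0.5301, 0.194, 0.27]
tcp_rot: [0.0, 0.757, 0.653, 0.002]
ft_force: [0.1, 0.4, 0.4]
width: 0.0868
grasp_force: 0.0
```

jog_arm([
  [-0.1,0.02,0,0],
  [-0.23,0.04,0,0],
  [-0.36,0.06,0,0],
  [-0.49,0.08,0,0],
  [-0.62,0.1,0,0],
  [-0.75,0.12,0,0],
  [-0.88,0.14,0,0],
  [-1,0.15,0,0],
  [-1,0.15,0,0],
  [-1,0.15,0,0],
  [-1,0.15,0,0],
])

```text
time: 53.63
eef_pos: [0.5291, -0.1091, 0.2668]
tcp_rot: [-0.001, 0.757, 0.653, -0.001]
ft_force: [-0.4, -0.0, 0.3]
width: 0.087
grasp_force: 0.0
```

```bash
python3 - <<'E'
from h import *
V=both();report(V)
for o in standing(V,.115,(.35,.75,0,.45)): print('mat',*o)
row(.545,-.245,.158,81.5)
E
```

```text
0 [ 0.546 -0.247  0.186] 0.1907554294289684 43
1 [ 0.543 -0.243  0.186] 0.1904328226021479 26
ball 0 [ 0.53  -0.329  0.154] [ 0.518 -0.34   0.143] [ 0.539 -0.315  0.161]
plat tilt (+ = sunk) 0.006885899023007898 z 0.07491448585017167
ball 1 [ 0.524 -0.325  0.154] [ 0.514 -0.336  0.143] [ 0.535 -0.316  0.165]
plat tilt (+ = sunk) 0.003927636532780321 z 0.07447141680592104
mat 0 [0.532 0.305 0.115] 0.11895634542055666 34
mat 0 [0.531 0.193 0.115] 0.12228018119824502 31
mat 1 [0.53  0.308 0.116] 0.12291341040314596 27
mat 1 [0.528 0.197 0.115] 0.11989909144688005 27
row [-0.444  0.118  0.364] 0.002 yaw now 81.7 q7 0.08 p [ 0.529 -0.108  0.267] steps 4.216502444463209 0.02486864460348535
```

jog_arm([
  [-0.12,0.03,0,0],
  [-0.24,0.06,0,0],
  [-0.36,0.1,0,0],
  [-0.444,0.118,0,0],
  [-0.444,0.118,0,0],
  [-0.444,0.118,0.05,0],
  [-0.444,0.118,0.15,0],
  [-0.444,0.118,0.25,0],
  [-0.444,0.118,0.32,0],
  [-0.444,0.118,0.357,0],
  [-0.444,0.118,0.36,0],
  [-0.444,0.118,0.36,0],
  [-0.444,0.118,0.36,0],
])

```text
time: 54.82
eef_pos: [0.5457, -0.2466, 0.1613]
tcp_rot: [0.001, 0.757, 0.653, 0.001]
ft_force: [-0.2, 0.4, 0.9]
width: 0.0868
grasp_force: 0.0
```

jog_arm([
  [0,0,0,0],
  [0,0,0,0],
  [0,0,0,0],
  [0,0,0,0],
  [0,0,0,0],
  [0,0,0,0],
  [0,0,0,0],
  [0,0,0,0],
  [0,0,0,0],
], gripper=-1, force=30)

```text
time: 55.57
eef_pos: [0.5447, -0.2466, 0.1599]
tcp_rot: [-0.0, 0.757, 0.653, -0.0]
ft_force: [-0.7, -0.4, 1.2]
width: 0.0414
grasp_force: 30.0
```

jog_arm([
  [0,0,-0.03,0],
  [0,0,-0.08,0],
  [0,0,-0.15,0],
  [0,0,-0.24,0],
  [0,0,-0.33,0],
  [0,0,-0.42,0],
  [0,0,-0.47,0],
  [0,0,-0.47,0],
  [0,0,-0.47,0],
])

```text
time: 56.32
eef_pos: [0.545, -0.2467, 0.3011]
tcp_rot: [0.0, 0.757, 0.653, 0.0]
ft_force: [-0.0, -0.5, -3.2]
width: 0.0417
grasp_force: 30.0
```

```bash
python3 - <<'E'
from h import *
row(.53,.09,.29,81.5)
E
```

```text
row [ 1.103 -0.215  0.037] 0.000 yaw now 81.5 q7 0.40 p [ 0.545 -0.247  0.301] steps 8.086406466024252 0.006072885083053572
```

jog_arm([
  [0.04,-0.01,0,0],
  [0.12,-0.03,0,0],
  [0.22,-0.06,0,0],
  [0.33,-0.09,0,0],
  [0.44,-0.12,0,0],
  [0.55,-0.15,0,0],
  [0.66,-0.18,0,0],
  [0.77,-0.215,0,0],
  [0.88,-0.215,0,0],
  [0.96,-0.215,0,0],
  [1,-0.215,0,0],
  [1,-0.215,0,0],
])

```text
time: 57.32
eef_pos: [0.5245, 0.063, 0.2991]
tcp_rot: [-0.001, 0.756, 0.655, -0.001]
ft_force: [-0.4, 0.7, -4.3]
width: 0.0415
grasp_force: 30.0
```

jog_arm([
  [0.05,0,0,0],
  [0.08,0,0,0],
  [0.09,0,0,0],
  [0.09,0,0.06,0],
  [0.09,0,0.16,0],
  [0.09,0,0.26,0],
  [0.09,0,0.36,0],
  [0.09,0,0.46,0],
  [0.09,0,0.54,0],
  [0.09,0,0.6,0],
  [0.09,0,0.64,0],
  [0.09,0,0.65,0],
  [0.09,0,0.65,0],
  [0.09,0,0.65,0],
])

```text
time: 58.48
eef_pos: [0.5299, 0.0862, 0.1069]
tcp_rot: [0.0, 0.757, 0.653, 0.001]
ft_force: [-0.2, 0.0, -3.0]
width: 0.0415
grasp_force: 30.0
```

```bash
python3 - <<'E'
from h import *
p,d=snap('scene')
row(.53,.09,.0882,81.5)
c=p[80:280,240:480];cv2.imwrite('pics/a10.png',cv2.resize(c,None,fx=2,fy=2)[:,:,::-1])
E
```

```text
row [ 0.012 -0.002  0.063] 0.000 yaw now 81.5 q7 -0.22 p [0.53  0.086 0.107] steps 0.4629010083585586 0.004219736952174981
```

View pics/a10.png

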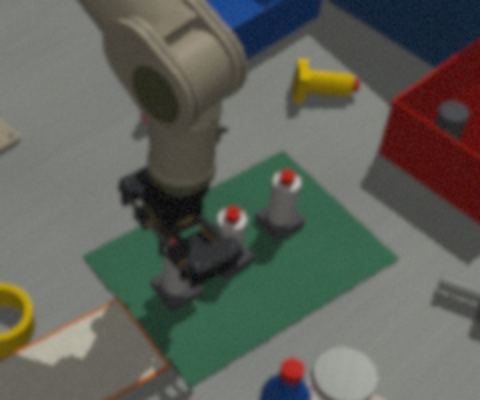

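The last pillar hangs upright at (178,280), inside the mat. Lowering it.

jog_arm([
  [0,0,0.02,0],
  [0,0,0.04,0],
  [0,0,0.05,0],
  [0,0,0.056,0],
  [0,0,0.06,0],
  [0,0,0.06,0],
  [0,0,0.06,0],
], force=15)

```text
time: 59.12
eef_pos: [0.5288, 0.0865, 0.0887]
tcp_rot: [-0.001, 0.757, 0.653, -0.0]
ft_force: [-7.1, -1.2, 12.1]
width: 0.0419
grasp_force: 15.0
```

jog_arm([
  [0,0,-0.001,0],
  [0,0,-0.001,0],
  [0,0,-0.001,0],
], force=4)

```text
time: 59.37
eef_pos: [0.529, 0.0865, 0.0886]
tcp_rot: [-0.0, 0.757, 0.653, -0.0]
ft_force: [-5.6, -0.0, 6.4]
width: 0.0417
grasp_force: 4.0
```

jog_arm([
  [0,0,0,0],
  [0,0,0,0],
  [0,0,0,0],
  [0,0,0,0],
  [0,0,0,0],
  [0,0,0,0],
  [0,0,-0.1,0],
  [0,0,-0.22,0],
  [0,0,-0.35,0],
  [0,0,-0.48,0],
  [0,0,-0.6,0],
  [0,0,-0.7,0],
  [-0.1,-0.1,-0.75,0],
  [-0.2,-0.2,-0.75,0],
  [-0.3,-0.3,-0.75,0],
  [-0.3,-0.4,-0.75,0],
  [-0.3,-0.4,-0.75,0],
  [-0.3,-0.4,-0.75,0],
], gripper=1)

```text
time: 60.87
eef_pos: [0.3965, 0.0149, 0.3138]
tcp_rot: [-0.001, 0.757, 0.653, 0.002]
ft_force: [0.1, -0.0, -0.3]
width: 0.087
grasp_force: 0.0
```

```bash
python3 - <<'E'
from h import *
V=both();report(V)
for o in standing(V,.115,(.35,.75,0,.45)): print('mat',*o)
cv2.imwrite('pics/a11.png',V[0][0][:,:,::-1])
print(env.state()['time'])
E
```

```text
ball 0 [ 0.532 -0.333  0.155] [ 0.524 -0.34   0.146] [ 0.539 -0.324  0.162]
plat tilt (+ = sunk) -0.00016621357260708324 z 0.0757828386308905
ball 1 [ 0.526 -0.325  0.155] [ 0.516 -0.336  0.145] [ 0.535 -0.316  0.168]
plat tilt (+ = sunk) -0.007271248472125175 z 0.0751779594810702
mat 0 [0.532 0.305 0.115] 0.12058370251082096 32
mat 0 [0.531 0.193 0.116] 0.12122175155338466 32
mat 0 [0.531 0.085 0.115] 0.12050561753819311 38
mat 1 [0.53  0.308 0.117] 0.12325668259539357 27
mat 1 [0.528 0.197 0.116] 0.12346423146244168 27
mat 1 [0.528 0.089 0.115] 0.12198233323491858 23
60.9667
```

View pics/a11.png

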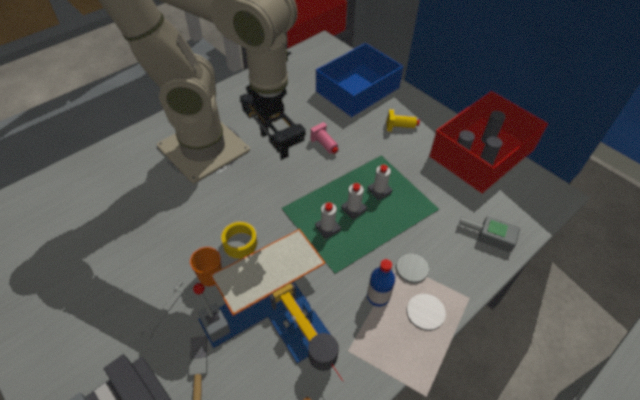

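All three pillars stand on the mat at (329,215), (356,196) and (382,178). The lever leans toward the robot with the ball at (199,288), the beam is level, and the bystanders are where they were.

```bash
python3 -c "
from h import *
print(env.hand_in())"
```

```text
the job is handed in; nothing more can be done
None
```

I handed the job in at about 61 s of robot time: all three pillars stood on the platform, the beam was freed, rested sunk for over 2 s and was arrested again, and the pillars now stand foot down on the green mat with everything else in place.

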